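# Teach the autosampler its tray home position

## Robot

A 6-joint arm with a two-finger parallel gripper is mounted at the origin on the work surface. World frame = base frame: x ahead of the robot, y to its left, z up, the work surface at z = 0. Lengths are in mm, angles in rad, forces in N, time in s.
With the tool pointing down it reaches from about 375 to 750 mm from the base axis. Payload 9 kg.
Tool frame: the origin (TCP) lies between the finger pads; the fingertips stand 22 mm ahead of it and the grasp point (between the pads) lies 3 mm ahead of it; z points along the fingers, y is the line along which they close (so a half turn about z gives the same grasp; the last joint's range is limited). The gripper opens to 85 mm and grips with 20 to 120 N. Pads are 22 mm wide; open, the fingers measure 114 mm over their backs; the gripper's body (76 mm by 85 mm) begins 54 mm behind the grasp point. The pads swing forward as they close: fully open they stand 13 mm farther back than shut.
Start: joints at [0.975, 0.104, 0.097, 1.564, 0, 1.353], TCP at [221.331, 557.716, 253.331] pointing down, gripper open.
Joint ranges: [-2.99, 2.99], [-0.84, 1.86], [-1.1, 1.16], [-1.84, 2.11], [-1.51, 1.56], [-3.14, 3.14]. Speed limits (rad/s): [2.22, 2.22, 2.57, 3.14, 3.14, 3.14].

## Interface

Orientations are given as a unit quaternion [x, y, z, w].
In Python, from plant import read_state, camera, camera_model, hand_in gives the robot as it stands.
- The arm moves only by the tool apply_moves, never from a script. Its argument "commands" is one flat list of numbers, 7 for each row, row after row: the shift along the tool's x, y, z in fractions of the full range, 1 being 60 cm, then the turn, a rotation vector about the tool's x, y, z in shares of 4 rad (1.0 is 4 rad), then the closure, from -1 (fully open) to 1 (shut). A call has exactly 10 rows; each row is the pose to reach, as a shift and turn from the pose commanded when the call began, along the tool's axes at that moment; what a row does not reach only later rows make up. A row lasts 1/8 s, in which the tool goes at most 62.5 mm and 10.7 degrees, less where a joint would pass 70% of its speed; a pose out of reach is approached as far as the arm can. Shift and turn numbers lie between -1 and 1, and a call with a number outside is refused. A call with a gripper value outside its range is refused whole. The fingers move at their own pace and stop on an object; "newtons" is the grip in N (left out, the last holds). Time passes only in rows, so rows that repeat a pose let the fingers close, or fill a call up. It gives the time, the measured TCP pose, the force, the opening and the grip force at its end, in the units of the state.
- read_state(): the state, without advancing time (a new reading comes with each control period).
- camera(name): name is "scene" or "top" or "wrist"; returns the picture (480x640x3 uint8, red, green, blue); there is no depth.
- camera_model(name): a dict with "K" (3x3 intrinsics, pixels), "camera_from_world" (4x4, takes a point from world to camera coordinates). Camera axes: x right, y up, looking along -z (the intrinsics and any distortion apply to the point x, -y, -z); pixel columns grow to the right and rows downward; lengths in mm; the calibration is good to about 2 mm. A picture is of the moment at which its call begins: read the wrist's pose just before it. camera_model takes no time and is no camera call; for the wrist camera it gives the pose at the moment of the call.
- hand_in(): hands the job in; it is judged then, once.
The state is a dict: "time_s": time; "joint_positions": joint angles; "joint_velocities": joint speeds; "joint_efforts": joint torques, N m; "tcp_pos": TCP position; "eef_rot": TCP orientation; "contact_force": force on the tool from outside, world axes, zero at the start; "ft_torque": the same for the moment, N m; "width": finger opening in mm; "finger_force": force on a finger pad.
Only numpy, scipy, OpenCV 4.12 (cv2) and the standard library are available. Lean on these libraries where they do the work, as an engineer would, in place of code of your own. Each camera call takes 0.05 s, during which the arm holds its last target. There are 200 camera calls.

## Task

Teach the autosampler where its vial tray is at home: turn the tray clockwise (seen from above) until it comes up against its home stop, then take the yellow reset stylus from the tool stand, reach its tip down through the white-ringed service hole in the tray and press the recessed red button under it fully down. Finish while still holding the stylus upright in the gripper with the button pressed and the tray at its stop; leave the two hex drivers standing in the stand and do not shift the bottles.

Things in the scene. Friction and masses are not known exactly. Their poses are not given: they have to be found in the camera images.
- autosampler: White desk-top autosampler, fast on the bench; place and yaw vary. Origin: on the tray axis, bench height; z up, -x to its front, +x to its tower (on the robot's left). Deck x -155 to +180, y +-165 mm, top 110 mm above the bench. Tower x +180 to +380, y +-165, 345 mm high; its head overhangs the deck from x +144 mm at 215 to 335 mm height.
- tray: Vial tray turning on the autosampler's upright axis. Origin on the axis, 114 mm above the bench. Black vial ring, 152 inner, 240 mm outer diameter, top 134 mm above the bench; 24 capped vials reach 147 mm. Grey web inside it, 6 mm thick, top at 120 mm. Turns stiffly (about 0.1 N m), stays where left. Starts 0.5 to 1.3 rad short of the home stop.
- stop_pin (a point): Home stop: foot of a fixed steel pin (10 mm thick, 22 mm high) on the deck, 129 mm from the tray axis. Turned clockwise from above, the tray's rim lug comes up against it; the stop is rigid, so the torque rises steeply and the tray goes no further. The other way the tray can go at least 0.3 rad from its start.
- hub_knob (a point): Centre of the flat top of the tray's hub knob, on the tray axis, 160 mm above the bench. The knob is an upright knurled brass cylinder, 36 mm in diameter and 35 mm high (125 to 160 mm above the bench), fixed to the tray: gripped from above and twisted, it turns the tray.
- service_hole (a point): Centre of the service hole at the top face of the tray's web, 120 mm above the bench, 50 mm from the tray axis: a round through-hole, 14 mm in diameter with a 2 mm chamfer, ringed in white. It turns with the tray. Only with the tray at its home stop does it stand over the button; elsewhere bare deck lies 4 mm under the web.
- button_top (a point): Centre of the top face of the recessed red button (14 mm diameter), 92 mm above the bench when up: 18 mm down a 17 mm bore in the deck, 28 mm below the top of the tray's web; 50 mm from the tray axis on the machine's -x side. It moves down with the button.
- home_button (a joint): Travel of the red button in m: 0 up, 0.006 fully down (rigid end). Spring return: about 2 N starts it and 6 N takes it fully down.
- stylus: Reset stylus, 45 g: steel shaft 5 mm thick, 54 mm long, under a square yellow handle 12 x 12 x 70 mm with a black band near the top. Origin at the shaft's tip, z up to the handle, x and y square to its flats. In the stand (any of the three sockets) its shoulder rests on the stand's top, tip 6 mm and handle 60 to 130 mm above the bench, flats in line with the stand.
- stylus_tip (a point): The tip of the stylus's shaft (same as the stylus's origin).
- stylus_grip (a point): Point on the axis of the stylus's yellow handle, 45 mm above its shoulder and 99 mm above the tip: a good place to grip.
- tool_stand: Blue tool stand, a fixed block 170 x 50 x 60 mm (x, y, z), origin at the centre of its underside. Three vertical sockets, 9 mm in diameter, right through it, in a row along its x at -55, 0 and +55 mm.
- driver_red: Hex driver with a round red handle (20 mm thick, 68 mm long) on a 6 mm steel shaft 54 mm long, standing in a socket of the stand, its top 128 mm above the bench; origin at the shaft's tip. To be left alone.
- driver_blue: The same with a blue handle. To be left alone.
- amber_bottle: Amber glass bottle, 68 mm in diameter, 145 mm high; origin at the centre of its underside. To be left alone.
- wash_bottle: White plastic bottle with a blue cap, 52 mm in diameter, 110 mm high; origin at the centre of its underside. To be left alone.
Things that resemble listed ones, but are neither listed nor needed, are in the scene too. What is shaped like the stylus but green or turquoise is not meant.

How it is judged:
By the outcome, as a careful person would: the job done as asked, in the order asked, and still so for the second after the job is handed in, while the arm keeps its last pose, push and grip.
It also fails if it takes over 61 s, if anything falls off the work surface, if the arm or the gripper's body presses on something with over 40 N, if the wrist force passes 120 N, or if a joint passes its speed limit or range.

## Working session

There is one attempt and no reset: what is moved stays moved. The work goes in short steps, Python scripts to look and compute and a tool call to move; the robot and the scene stay as the last step left them, time stands still between calls to the robot, and variables do not carry over. Pictures are saved under pics/ and viewed, at most 10 in all, crops included, and the job is handed in when it is done.

Besides the shell and the picture viewer there is one more tool, called after "Request:" by a JSON object that holds its "api" and its "payload", one argument or row to a line. apply_moves: Moves the arm, as the interface text tells. Its arguments: {"type":"object","properties":{"commands":{"type":"array","items":{"type":"number"}},"newtons":{"type":"number"}},"required":["commands"]}

```bash
mkdir -p pics; ls; cat > h.py <<'E'
from plant import *
import numpy as np, cv2
from scipy.spatial.transform import Rotation as R
def ray(m,u,v):
    K=np.array(m["K"]);T=np.array(m["camera_from_world"])
    d=np.linalg.inv(K)@[u,v,1]; d=np.array([d[0],-d[1],-d[2]])
    return -T[:3,:3].T@T[:3,3], T[:3,:3].T@d
def atz(m,u,v,z):
    o,d=ray(m,u,v); return o+d*(z-o[2])/d[2]
def proj(m,p):
    K=np.array(m["K"]);T=np.array(m["camera_from_world"])
    c=T[:3,:3]@np.array(p)+T[:3,3]; q=K@[c[0],-c[1],-c[2]]; return q[:2]/q[2]
E
python3 - <<'E'
from h import *
s=read_state();print(s)
for n in("scene","top"):
    m=camera_model(n);print(n,{k:np.round(v,3).tolist() if k!='x' else 0 for k,v in m.items() if not isinstance(v,str)})
    cv2.imwrite(f"pics/{n}0.png",camera(n)[:,:,::-1])
E
```

```text
pics
{'time_s': 0.0, 'joint_positions': array([ 9.75259701e-01,  1.04692145e-01,  9.64855553e-02,  1.56390436e+00,
       -2.43650375e-05,  1.35309351e+00]), 'joint_velocities': array([ 3.69678749e-04,  8.76821416e-04, -1.54757980e-04, -4.02410761e-05,
        1.48378901e-03,  9.85435104e-04]), 'joint_efforts': array([ 1.49938529e-03, -5.56933701e+01,  5.03648472e+01,  1.66824635e-02,
       -1.88865015e-04,  3.56140333e-06]), 'tcp_pos': array([221.17109742, 557.42470995, 252.53546108]), 'eef_rot': array([ 1.87795130e-01,  9.82208001e-01, -6.08536147e-04, -2.48782751e-04]), 'contact_force': array([-0.55995564,  0.35029767, -0.33180935]), 'ft_torque': array([-0.00431766,  0.0041338 , -0.00069267]), 'finger_force': 0.0, 'width': 85.2373732027573}
scene {'K': [[435.805, 0.0, 324.517], [0.0, 435.805, 236.608], [0.0, 0.0, 1.0]], 'camera_from_world': [[0.848, 0.529, 0.003, -346.229], [-0.293, 0.466, 0.835, 121.295], [0.441, -0.709, 0.55, -1074.789], [0.0, 0.0, 0.0, 1.0]]}
top {'K': [[514.191, 0.0, 321.549], [0.0, 514.191, 242.228], [0.0, 0.0, 1.0]], 'camera_from_world': [[0.003, -1.0, 0.001, -177.035], [0.988, 0.003, 0.152, -549.414], [-0.152, 0.001, 0.988, -916.984], [0.0, 0.0, 0.0, 1.0]]}
```

View pics/scene0.png

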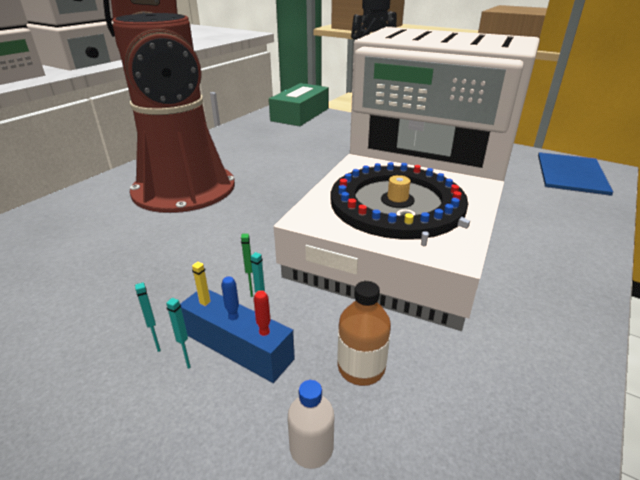

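View pics/top0.png

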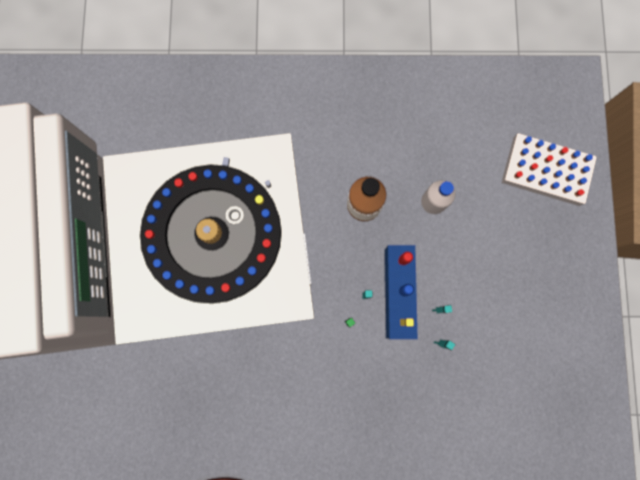

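The scene shot shows the yellow stylus in the stand's left socket at (200,285), the blue driver in the middle and the red one on the right. In the top shot the hub is near (208,230), the white hole ring is at (235,215), and the two steel posts are at (226,161) and (268,184). I'll enlarge the top view and compute positions.

```bash
python3 - <<'E'
from h import *
m=camera_model("top");ms=camera_model("scene")
print(proj(m,[0,0,0]),proj(m,[221,557,253]),proj(ms,[221,557,253]),proj(ms,[0,0,0]))
im=cv2.imread("pics/top0.png")
a=cv2.resize(im[145:315,130:320],None,fx=3.2,fy=3.2,interpolation=cv2.INTER_CUBIC)
cv2.imwrite("pics/c1.png",a)
for n,p in dict(hub=(208,230,160),hole=(235,215,120),lug1=(226,161,115),pin2=(268,184,125),styl=(409.5,322.5,130),c1=(104,156,110),c2=(290,134,110),c3=(313,318,110),c4=(117,343,110),s1=(388,246,60),s2=(415,246,60),s3=(417,338,60),s4=(388,338,60)).items(): print(n,atz(m,*p).round(1))
E
```

```text
[222.27778439 550.30729234] [-216.87917154  455.90917048] [372.88570579  50.33761315] [184.12780069 187.42521484]
hub [551.5  10.7 160. ]
hole [585. -26. 120.]
lug1 [683.2  -6.5 115. ]
pin2 [638.9 -82.5 125. ]
styl [ 402.6 -321.2  130. ]
c1 [693.4 211.4 110. ]
c2 [ 735.2 -118.5  110. ]
c3 [ 409.6 -161.4  110. ]
c4 [367.2 167.8 110. ]
s1 [ 540.5 -297.    60. ]
s2 [ 540.6 -346.4   60. ]
s3 [ 375.2 -345.8   60. ]
s4 [ 375.1 -294.2   60. ]
```

View pics/c1.png

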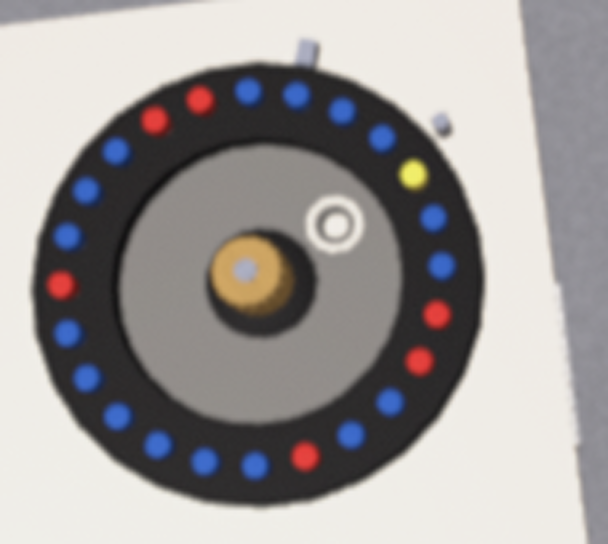

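The tray needs about 0.61 rad clockwise: the hole is 49.7 mm from the axis and the pin 128 mm, both as specified. The tower stands between the arm and the hub, so I'll lift first.

The rows are not in the units I measure in: shifts go in shares of 60 cm and turns go in shares of 4 rad. I convert before sending: -18 cm / 60 = -0.3, -12 cm / 60 = -0.2.

Request:
{"api": "apply_moves", "payload": {
  "commands": [0,0,-0.1,0,0,0,-1,0,0,-0.2,0,0,0,-1,0,0,-0.3,0,0,0,-1,0,0,-0.3,0,0,0,-1,0,0,-0.3,0,0,0,-1,0,0,-0.3,0,0,0,-1,0,0,-0.3,0,0,0,-1,0,0,-0.3,0,0,0,-1,0,0,-0.3,0,0,0,-1,0,0,-0.3,0,0,0,-1],
  "newtons": 60
}}

```text
time_s: 1.35
tcp_pos: [221.3, 557.7, 433.3]
eef_rot: [0.188, 0.982, 0.0, 0.0]
contact_force: [-0.2, 0.4, 1.3]
width: 85.6
finger_force: 0.0
```

```bash
cat >> h.py <<'E'
def delta(target):
    s=read_state(); r=R.from_quat(s["eef_rot"]); print("tcp",s["tcp_pos"].round(1),"yang",np.arctan2(*r.as_matrix()[[1,0],1]).round(3),"F",s["contact_force"].round(1),"j",s["joint_positions"].round(2),"t",s["time_s"])
    print("tool shift cm",(r.inv().apply(np.array(target)-s["tcp_pos"])/10).round(2))
E
python3 - <<'E'
from h import *
delta([551.5,10.7,430])
m=camera_model("top")
for n,p in dict(t1=(368,294,110),g=(350,322,110),t2=(447,309,120),t3=(447,345,120)).items(): print(n,atz(m,*p).round(1))
E
```

```text
tcp [221.3 557.7 433.3] yang 1.193 F [-0.2  0.4  1.3] j [0.98 0.25 0.6  1.92 0.   1.35] t 1.35
tool shift cm [-50.87 -38.66   0.33]
t1 [ 450.4 -254.9  110. ]
g [ 403.1 -224.   110. ]
t2 [ 425.1 -386.4  120. ]
t3 [ 365.8 -384.3  120. ]
```

Converted, -44.6 cm / 60 = -0.7433, -5.3 cm / 60 = -0.0883.

Request:
{"api": "apply_moves", "payload": {
  "commands": [-0.0883,-0.035,0,0,0,0,-1,-0.1767,-0.07,0,0,0,0,-1,-0.265,-0.1067,0,0,0,0,-1,-0.3533,-0.1417,0,0,0,0,-1,-0.4417,-0.1767,0,0,0,0,-1,-0.53,-0.2117,0,0,0,0,-1,-0.5833,-0.2833,0,0,0,0,-1,-0.6367,-0.355,0,0,0,0,-1,-0.69,-0.4267,0,0,0,0,-1,-0.7433,-0.4983,0,0,0,0,-1]
}}

```text
time_s: 2.6
tcp_pos: [525.8, 113.6, 433.4]
eef_rot: [0.188, 0.982, 0.0, 0.0]
contact_force: [0.2, -0.4, -0.2]
width: 85.4
finger_force: 0.0
```

```bash
python3 - <<'E'
from h import *
delta([551.5,10.7,300])
E
```

```text
tcp [525.8 113.6 433.4] yang 1.193 F [ 0.2 -0.4 -0.2] j [-0.03  0.05  0.37  1.9   0.    0.35] t 2.6
tool shift cm [-6.18 -8.62 13.34]
```

Converted, 13.3 cm / 60 = 0.2217, 10 cm / 60 = 0.1667.

Request:
{"api": "apply_moves", "payload": {
  "commands": [-0.0517,-0.0717,0,0,0,0,-1,-0.1033,-0.1433,0,0,0,0,-1,-0.1033,-0.1433,0.0833,0,0,0,-1,-0.1033,-0.1433,0.1667,0,0,0,-1,-0.1033,-0.1433,0.2217,0,0,0,-1,-0.1033,-0.1433,0.2217,0,0,0,-1,-0.1033,-0.1433,0.2217,0,0,0,-1,-0.1033,-0.1433,0.2217,0,0,0,-1,-0.1033,-0.1433,0.2217,0,0,0,-1,-0.1033,-0.1433,0.2217,0,0,0,-1]
}}

```text
time_s: 3.85
tcp_pos: [551.7, 12.4, 300.9]
eef_rot: [0.188, 0.982, 0.0, 0.0]
contact_force: [0.5, -0.0, 0.6]
width: 85.2
finger_force: 0.0
```

```bash
python3 - <<'E'
from h import *
delta([551.5,10.7,157])
m=camera_model("wrist");print(m)
im=camera("wrist");cv2.imwrite("pics/w1.png",im[:,:,::-1])
print(proj(m,[551.5,10.7,160]))
E
```

```text
tcp [551.7  12.4 300.9] yang 1.193 F [ 0.5 -0.   0.6] j [-0.21 -0.03  0.05  1.65  0.    0.16] t 3.85
tool shift cm [-0.03 -0.17 14.39]
{'K': array([[354.53646735,   0.        , 321.73542302],
       [  0.        , 354.53646735, 240.15341656],
       [  0.        ,   0.        ,   1.        ]]), 'camera_from_world': array([[ 3.69371038e-01,  9.29280917e-01,  1.41872329e-03,
        -2.14613381e+02],
       [-8.89689560e-01,  3.54074303e-01, -2.88242736e-01,
         5.38867728e+02],
       [-2.68360807e-01,  1.05206295e-01,  9.57556323e-01,
        -2.78831177e+02],
       [ 0.00000000e+00,  0.00000000e+00,  0.00000000e+00,
         1.00000000e+00]])}
[320.7792044  232.51136915]
```

View pics/w1.png

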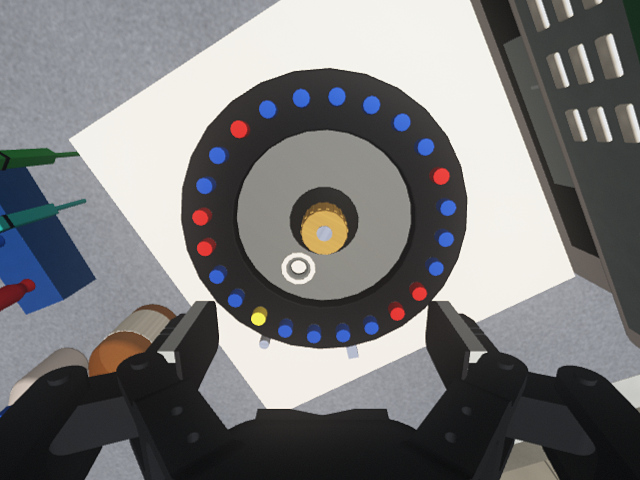

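The wrist view shows the knob top at (324,233), the hole at (298,267), the steel pin at (264,342), the lug at (352,351), and the front deck corners near (69,140) and (272,410).

```bash
python3 - <<'E'
from h import *
m=camera_model("wrist")
for n,p in dict(hub=(324,233,160),hole=(298,267,120),pin=(264,340,132),f1=(69,140,110),f2=(272,410,110),b=(575,277,110)).items(): print(n,atz(m,*p).round(1))
E
```

```text
hub [552.6  12.9 160. ]
hole [584.2 -24.8 120. ]
pin [635.7 -80.  132. ]
f1 [ 409.7 -162.6  110. ]
f2 [ 728.7 -116.4  110. ]
b [694.3 213.9 110. ]
```

Converted, 14.5 cm / 60 = 0.2417, 11 cm / 60 = 0.1833.

Request:
{"api": "apply_moves", "payload": {
  "commands": [0,0,0.1,0,0,0,-1,0,0,0.1833,0,0,0,-1,0,0,0.2417,0,0,0,-1,0,0,0.2417,0,0,0,-1,0,0,0.2417,0,0,0,1,0,0,0.2417,0,0,0,1,0,0,0.2417,0,0,0,1,0,0,0.2417,0,0,0,1,0,0,0.2417,0,0,0,1,0,0,0.2417,0,0,0,1],
  "newtons": 60
}}

```text
time_s: 5.15
tcp_pos: [553.0, 13.7, 157.5]
eef_rot: [0.187, 0.982, 0.002, 0.002]
contact_force: [1.7, 7.5, 7.5]
width: 34.1
finger_force: 60.1
```

Converted, 0.54 rad / 4 = 0.135.

Request:
{"api": "apply_moves", "payload": {
  "commands": [0,0,0,0,0,0.02,1,0,0,0,0,0,0.04,1,0,0,0,0,0,0.06,1,0,0,0,0,0,0.08,1,0,0,0,0,0,0.1,1,0,0,0,0,0,0.1175,1,0,0,0,0,0,0.135,1,0,0,0,0,0,0.135,1,0,0,0,0,0,0.135,1,0,0,0,0,0,0.135,1]
}}

```text
time_s: 6.4
tcp_pos: [552.7, 13.2, 157.5]
eef_rot: [0.443, 0.897, 0.001, 0.001]
contact_force: [-0.9, 4.7, 7.6]
width: 34.0
finger_force: 60.2
```

```bash
python3 - <<'E'
from h import *
delta([552,12,157]); print(read_state()["ft_torque"])
im=camera("top");cv2.imwrite("pics/t2.png",cv2.resize(im[145:315,130:320,::-1],None,fx=3.2,fy=3.2,interpolation=cv2.INTER_CUBIC))
E
```

```text
tcp [552.7  13.2 157.5] yang 0.654 F [-0.9  4.7  7.6] j [-0.21 -0.04 -0.22  1.38  0.    0.7 ] t 6.4
tool shift cm [-0.05 -0.12  0.05]
[ 1.08055573  0.05061545 -0.06719939]
```

View pics/t2.png

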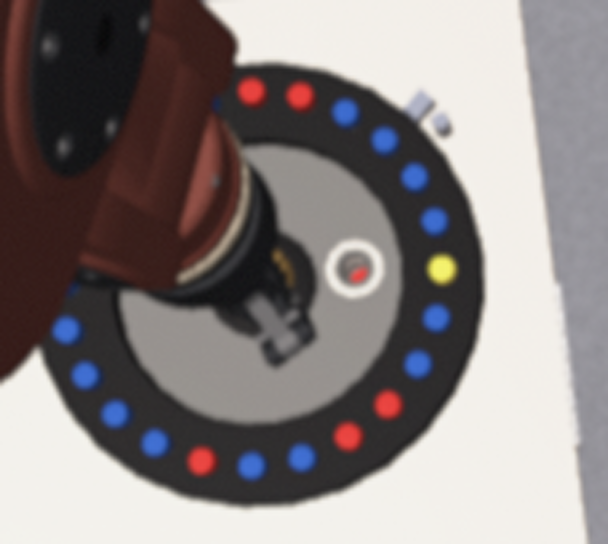

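The lug is now just short of the pin at (440,125) in the crop, and the red button shows in the hole at (358,275). I'll finish in small steps, watching the torque.

Converted, 0.06 rad / 4 = 0.015.

Request:
{"api": "apply_moves", "payload": {
  "commands": [0,0,0,0,0,0.005,1,0,0,0,0,0,0.01,1,0,0,0,0,0,0.0125,1,0,0,0,0,0,0.015,1,0,0,0,0,0,0.0175,1,0,0,0,0,0,0.02,1,0,0,0,0,0,0.0225,1,0,0,0,0,0,0.0225,1,0,0,0,0,0,0.0225,1,0,0,0,0,0,0.0225,1]
}}

```text
time_s: 7.7
tcp_pos: [552.9, 12.6, 157.5]
eef_rot: [0.482, 0.876, 0.001, 0.002]
contact_force: [0.9, 1.8, 7.1]
width: 34.4
finger_force: 61.3
```

```bash
python3 - <<'E'
from h import *
delta([552,12,157]); print(read_state()["ft_torque"])
E
```

```text
tcp [552.9  12.6 157.5] yang 0.565 F [0.9 1.8 7.1] j [-0.21 -0.04 -0.22  1.38  0.    0.79] t 7.7
tool shift cm [-0.   -0.11  0.05]
[ 0.21819357 -0.1996094   0.94350648]
```

Converted, -14.5 cm / 60 = -0.2417, -12 cm / 60 = -0.2, 0.09 rad / 4 = 0.0225.

Request:
{"api": "apply_moves", "payload": {
  "commands": [0,0,0,0,0,0.0225,-1,0,0,0,0,0,0.0225,-1,0,0,0,0,0,0.0225,-1,0,0,0,0,0,0.0225,-1,0,0,0,0,0,0.0225,-1,0,0,-0.1,0,0,0,-1,0,0,-0.2,0,0,0,-1,0,0,-0.2417,0,0,0,-1,0,0,-0.2417,0,0,0,-1,0,0,-0.2417,0,0,0,-1]
}}

```text
time_s: 8.95
tcp_pos: [551.2, 12.5, 299.0]
eef_rot: [0.483, 0.876, -0.0, -0.001]
contact_force: [-0.0, -0.3, -0.3]
width: 85.5
finger_force: 0.0
```

```bash
python3 - <<'E'
from h import *
m=camera_model("wrist");im=camera("wrist")
delta([552,12,157])
c=proj(m,[558,-38,120]);print(c)
x,y=(c-[60,45]).astype(int);print(x,y)
a=cv2.resize(im[y-40:y+140,x-60:x+180,::-1],(720,540),interpolation=cv2.INTER_CUBIC);cv2.imwrite("pics/w2.png",a)
print(x-60,y-40)
E
```

```text
tcp [551.   12.6 298.7] yang 0.563 F [-0.1 -0.6 -0.5] j [-0.21 -0.03  0.05  1.65  0.    0.79] t 9.0
tool shift cm [-0.12  0.07 14.17]
[298.89593561 269.99464105]
238 224
178 184
```

View pics/w2.png

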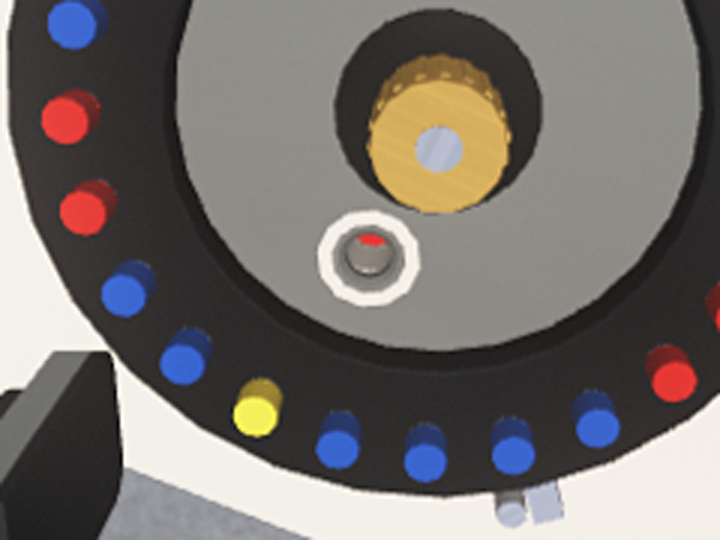

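The lug now rests against the pin (crop (512,505)) and the hole is at crop (370,257), with red visible through it. Next I'll work out the hole position and the move to the stylus.

```bash
python3 - <<'E'
from h import *
m=camera_model("wrist")
print(atz(m,301.3,269.7,120),atz(m,324.7,233.3,160),atz(m,178+512/3,184+515/3,132))
delta([402.6,-321.2,260])
ms=camera_model("scene"); print(proj(ms,[402.6,-321.2,130]),proj(ms,[402.6,-321.2,60]))
E
```

```text
[559.29065086 -36.37154673 120.        ] [552.72601976  13.06296206 160.        ] [640.02386217 -82.16761049 132.        ]
tcp [551.   12.6 298.7] yang 0.563 F [-0.1 -0.6 -0.5] j [-0.21 -0.03  0.05  1.65  0.    0.79] t 9.0
tool shift cm [-20.31 -30.36   3.88]
[197.47244448 264.21683575] [205.02388312 302.5546871 ]
```

Converted, -30.4 cm / 60 = -0.5067, -20.3 cm / 60 = -0.3383, -1.008 rad / 4 = -0.252.

Request:
{"api": "apply_moves", "payload": {
  "commands": [-0.0567,-0.085,0,0,0,-0.042,-1,-0.1133,-0.1683,0,0,0,-0.084,-1,-0.17,-0.2533,0,0,0,-0.126,-1,-0.2267,-0.3383,0.0167,0,0,-0.168,0,-0.2833,-0.4233,0.0333,0,0,-0.21,0,-0.3383,-0.5067,0.065,0,0,-0.252,0,-0.3383,-0.5067,0.065,0,0,-0.252,0,-0.3383,-0.5067,0.065,0,0,-0.252,0,-0.3383,-0.5067,0.065,0,0,-0.252,0,-0.3383,-0.5067,0.065,0,0,-0.252,0]
}}

```text
time_s: 10.25
tcp_pos: [403.3, -320.6, 261.4]
eef_rot: [-0.001, 1.0, 0.0, 0.0]
contact_force: [0.1, -0.0, 0.5]
width: 42.6
finger_force: 0.0
```

```bash
python3 - <<'E'
from h import *
m=camera_model("wrist");im=camera("wrist")
delta([402.6,-321.2,108])
print(proj(m,[402.6,-321.2,130]),proj(m,[402.6,-321.2,60]))
cv2.imwrite("pics/w3.png",im[:,:,::-1])
E
```

```text
tcp [ 403.3 -320.7  261.5] yang 1.572 F [-0.1  0.2  0.5] j [-0.93 -0.15 -0.14  1.58  0.   -0.93] t 10.3
tool shift cm [ 0.08 -0.05 15.35]
[322.51052243 235.09951068] [322.27138034 214.47907053]
```

View pics/w3.png

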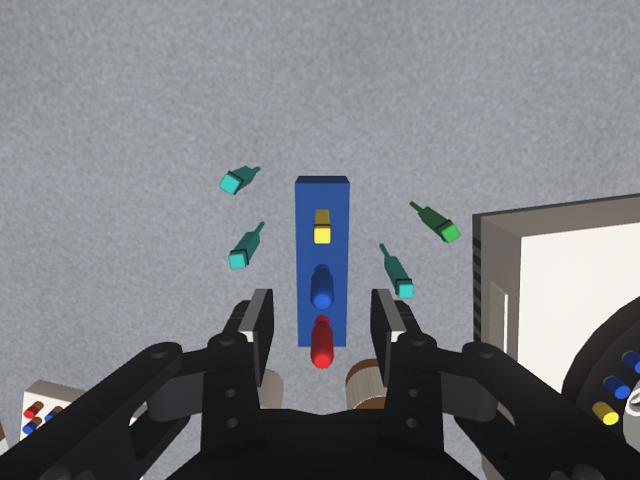

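The stylus top is at (322.5,234), matching the prediction, and the turquoise pieces are clear of the half-open fingers. I'll descend and grip.

Converted, 15.3 cm / 60 = 0.255, 10 cm / 60 = 0.1667.

Request:
{"api": "apply_moves", "payload": {
  "commands": [0,0,0.0833,0,0,0,0,0,0,0.1667,0,0,0,0,0,0,0.255,0,0,0,0,0,0,0.255,0,0,0,0,0,0,0.255,0,0,0,0,0,0,0.255,0,0,0,1,0,0,0.255,0,0,0,1,0,0,0.255,0,0,0,1,0,0,0.255,0,0,0,1,0,0,0.255,0,0,0,1],
  "newtons": 60
}}

```text
time_s: 11.55
tcp_pos: [403.6, -322.4, 110.3]
eef_rot: [-0.0, 1.0, -0.001, 0.001]
contact_force: [-0.5, 0.8, 6.5]
width: 11.4
finger_force: 58.3
```

Converted, -18 cm / 60 = -0.3, -13 cm / 60 = -0.2167.

Request:
{"api": "apply_moves", "payload": {
  "commands": [0,0,-0.05,0,0,0,1,0,0,-0.1,0,0,0,1,0,0,-0.15,0,0,0,1,0,0,-0.2167,0,0,0,1,0,0,-0.3,0,0,0,1,0,0,-0.3,0,0,0,1,0,0,-0.3,0,0,0,1,0,0,-0.3,0,0,0,1,0,0,-0.3,0,0,0,1,0,0,-0.3,0,0,0,1]
}}

```text
time_s: 12.8
tcp_pos: [402.6, -321.3, 287.7]
eef_rot: [-0.0, 1.0, 0.0, -0.0]
contact_force: [-0.5, -0.0, -0.9]
width: 11.1
finger_force: 58.5
```

```bash
python3 - <<'E'
from h import *
m=camera_model("scene");im=camera("scene")
delta([559.3,-36.4,288]); t=read_state()["tcp_pos"]
tip=t-[0,0,104]; p=proj(m,tip); q=proj(m,t+[0,0,20]);print(p,q,read_state()["width"])
x,y=int(p[0])-100,int(p[1])-110;print(x,y)
cv2.imwrite("pics/s2.png",cv2.resize(im[max(y,0):y+150,x:x+200,::-1],None,fx=4,fy=4,interpolation=cv2.INTER_CUBIC))
E
```

```text
tcp [ 402.7 -321.3  287.9] yang 1.571 F [-0.2  0.8 -0.4] j [-0.93 -0.14 -0.08  1.63  0.   -0.93] t 12.85
tool shift cm [-15.67  28.49   0.  ]
[190.92120794 231.19926413] [172.99660458 140.23104004] 11.032932390679145
90 121
```

View pics/s2.png

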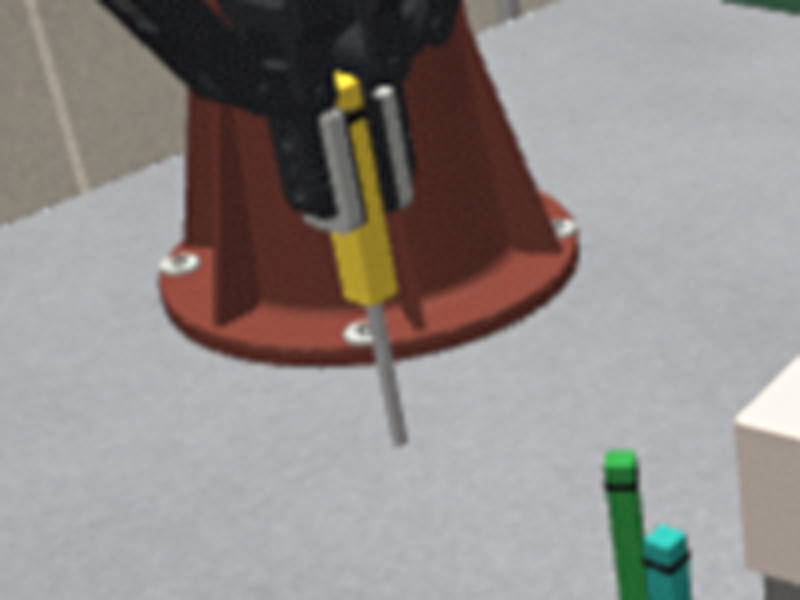

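The stylus is held upright, with its tip at full-frame (190,231.8) against a predicted (190.9,231.2). Moving over the hole.

Converted, 28.5 cm / 60 = 0.475, 23.7 cm / 60 = 0.395.

Request:
{"api": "apply_moves", "payload": {
  "commands": [-0.0433,0.0783,0,0,0,0,1,-0.0867,0.1583,0,0,0,0,1,-0.13,0.2367,0,0,0,0,1,-0.1733,0.3167,0,0,0,0,1,-0.2167,0.395,0,0,0,0,1,-0.2617,0.475,0,0,0,0,1,-0.2617,0.475,0.0333,0,0,0,1,-0.2617,0.475,0.075,0,0,0,1,-0.2617,0.475,0.075,0,0,0,1,-0.2617,0.475,0.075,0,0,0,1]
}}

```text
time_s: 14.1
tcp_pos: [559.8, -36.6, 244.2]
eef_rot: [0.0, 1.0, -0.0, 0.0]
contact_force: [-0.1, -0.4, 0.3]
width: 11.1
finger_force: 58.6
```

```bash
python3 - <<'E'
from h import *
delta([559.3,-36.4,230]); t=read_state()["tcp_pos"]
out=[]
m=camera_model("scene");im=camera("scene")
p=proj(m,[559.3,-36.4,120]);x,y=int(p[0])-40,int(p[1])-65;print("scene hole",p,"tip",proj(m,t-[0,0,104]),"org",x,y)
out.append(cv2.resize(im[y:y+100,x:x+80,::-1],None,fx=5,fy=5,interpolation=cv2.INTER_CUBIC))
m=camera_model("wrist");im=camera("wrist")
p=proj(m,[559.3,-36.4,120]);x,y=int(p[0])-40,int(p[1])-50;print("wrist hole",p,"tip",proj(m,t-[0,0,104]),"org",x,y)
out.append(cv2.resize(im[y:y+100,x:x+80,::-1],None,fx=5,fy=5,interpolation=cv2.INTER_CUBIC))
cv2.imwrite("pics/h3.png",np.hstack(out))
E
```

```text
tcp [559.8 -36.6 244.2] yang 1.571 F [-0.1 -0.4  0.3] j [-0.3  -0.02 -0.04  1.54  0.   -0.3 ] t 14.1
tool shift cm [0.05 0.02 1.42]
scene hole [389.21772967 212.69436882] tip [390.48299533 202.30981602] org 349 147
wrist hole [323.95168975 237.3586199 ] tip [323.83467213 246.62812864] org 283 187
```

View pics/h3.png

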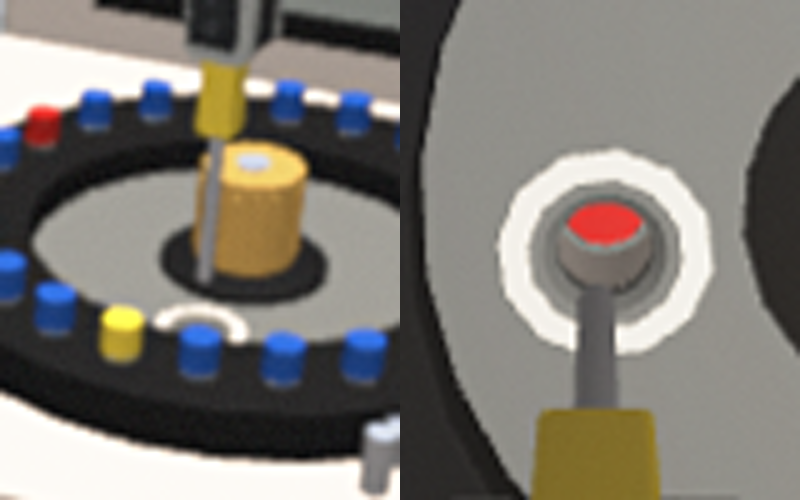

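Ring centre at wrist px (324.2,237.2), and tip at (323,245) against a predicted (323.8,246.6), so it is aligned within about 1 mm. Descending.

Converted, 4.5 cm / 60 = 0.075, 0.08 cm / 60 = 0.0013.

Request:
{"api": "apply_moves", "payload": {
  "commands": [0.0008,0.0013,0.0167,0,0,0,1,0.0008,0.0013,0.025,0,0,0,1,0.0008,0.0013,0.0333,0,0,0,1,0.0008,0.0013,0.0417,0,0,0,1,0.0008,0.0013,0.05,0,0,0,1,0.0008,0.0013,0.0583,0,0,0,1,0.0008,0.0013,0.0667,0,0,0,1,0.0008,0.0013,0.075,0,0,0,1,0.0008,0.0013,0.075,0,0,0,1,0.0008,0.0013,0.075,0,0,0,1],
  "newtons": 80
}}

```text
time_s: 15.45
tcp_pos: [559.2, -35.6, 198.4]
eef_rot: [-0.0, 1.0, 0.0, 0.0]
contact_force: [0.3, -0.2, -0.1]
width: 10.8
finger_force: 77.8
```

Request:
{"api": "apply_moves", "payload": {
  "commands": [0,0,0.0033,0,0,0,1,0,0,0.005,0,0,0,1,0,0,0.0067,0,0,0,1,0,0,0.0083,0,0,0,1,0,0,0.01,0,0,0,1,0,0,0.0117,0,0,0,1,0,0,0.0133,0,0,0,1,0,0,0.0133,0,0,0,1,0,0,0.0133,0,0,0,1,0,0,0.0133,0,0,0,1]
}}

```text
time_s: 16.7
tcp_pos: [559.4, -35.7, 190.5]
eef_rot: [-0.0, 1.0, -0.0, 0.0]
contact_force: [0.0, -1.4, 4.6]
width: 10.9
finger_force: 78.6
```

Converted, 0.3 cm / 60 = 0.005, 0.25 cm / 60 = 0.0042.

Request:
{"api": "apply_moves", "payload": {
  "commands": [0,0,0.0008,0,0,0,1,0,0,0.0017,0,0,0,1,0,0,0.0025,0,0,0,1,0,0,0.0033,0,0,0,1,0,0,0.0042,0,0,0,1,0,0,0.005,0,0,0,1,0,0,0.005,0,0,0,1,0,0,0.005,0,0,0,1,0,0,0.005,0,0,0,1,0,0,0.005,0,0,0,1]
}}

```text
time_s: 17.95
tcp_pos: [559.8, -35.7, 189.7]
eef_rot: [-0.0, 1.0, -0.0, 0.001]
contact_force: [-3.7, 1.9, 18.4]
width: 10.9
finger_force: 80.8
```

18 N with the TCP stalled puts the button at its rigid end, tip at about 86 mm. One last look at the tray and stop.

```bash
python3 - <<'E'
from h import *
delta([559.3,-36.4,186])
im=camera("scene");a=cv2.resize(im[110:260,310:490,::-1],None,fx=3,fy=3,interpolation=cv2.INTER_CUBIC)
b=cv2.resize(camera("scene")[220:400,120:340,::-1],(330,450)) 
cv2.imwrite("pics/f.png",cv2.resize(np.hstack([a,b]),None,fx=.9,fy=.9))
E
```

```text
tcp [559.8 -35.7 189.7] yang 1.571 F [-3.7  1.9 18.4] j [-0.3  -0.02 -0.15  1.44  0.   -0.3 ] t 17.95
tool shift cm [ 0.05 -0.07  0.37]
```

View pics/f.png

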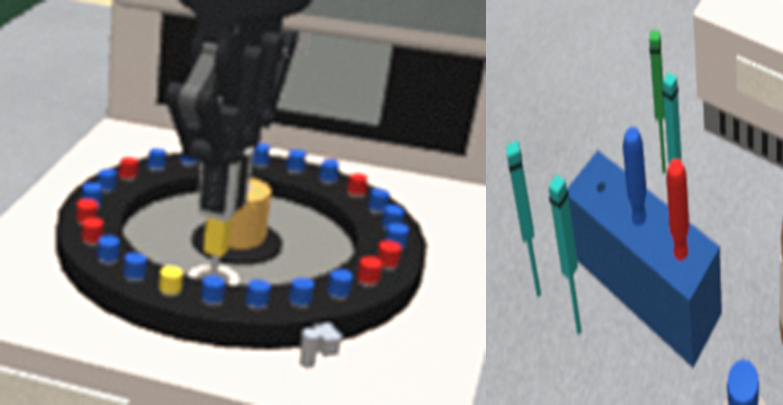

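The stylus is in the hole and upright, the lug touches the pin at (315,340), and both drivers still stand in the stand.

```bash
python3 -c "
from plant import hand_in
print(hand_in())"
```

```text
the job is handed in; nothing more can be done
None
```

The job is handed in: the tray is against its home stop, and the upright stylus is still gripped and holding the button down with 18 N at its rigid end. Both drivers are still in the stand and nothing went near the bottles, though the hand-in returned no verdict.

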